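# Dial open the kitchen lock box

## Task

Unlock the grey lock box: working from left to right, roll its three dotted thumbwheels one at a time until the faces with 2, 5 and 3 dots are straight up, pressing each wheel just firmly enough to turn it and leaving the ones already set alone. Then slide the bolt's black grip fully to the left, never forcing the lock, and let go; leave the things round the box where they are.

Things in the scene. Friction and masses are not known exactly. Their poses are not given: they have to be found in the camera images.
- lock_box: Grey low lock box 170 x 220 x 50 mm (own x, y, z), fixed to the worktop; origin at the centre of its underside, x away from the robot, y left, z up. Three thumbwheels stand in a row along y, 52 mm apart, 40 mm on the robot's side of the centre; behind them lies a bolt with a black grip. More than 20 N on the box, a wheel or the bolt damages the lock.
- left_wheel_top (a point): Point fixed to the box: the nominal highest point of the left (the robot's left, +y) wheel, 68 mm above the worktop, mid-width. The real top is up to 6 mm higher or lower, each wheel differently: find it by touch. Each wheel: aluminium, 48 mm diameter, 18 mm wide, axle along the box's y, smooth rim with six faces parted by thin lines and marked with 1 to 6 black dots like a die.
- wheel_left (a joint): Angle of the left (the robot's left, +y) wheel, rad: 0 when its 1-dot face is straight up, (n-1) x 1.047 when the n-dot face is up (full turns of 6.283 may be added or taken). It grows as the top of the wheel rolls away from the robot (box +x), which brings up the next higher number. Its code number is 2, that is 1.047 rad; the lock's gate accepts 0.2 rad either side.
- mid_wheel_top (a point): Point fixed to the box: the nominal highest point of the middle wheel, 68 mm above the worktop, mid-width. The real top is up to 6 mm higher or lower, each wheel differently: find it by touch. Each wheel is sprung: it gives from 1 N on, then 1.4 N per mm, hard stop after 5 mm down. Its top stands about 18 mm over the box.
- wheel_mid (a joint): Angle of the middle wheel, rad: 0 when its 1-dot face is straight up, (n-1) x 1.047 when the n-dot face is up (full turns of 6.283 may be added or taken). It grows as the top of the wheel rolls away from the robot (box +x), which brings up the next higher number. Its code number is 5, that is 4.189 rad; the lock's gate accepts 0.2 rad either side.
- right_wheel_top (a point): Point fixed to the box: the nominal highest point of the right wheel, 68 mm above the worktop, mid-width. The real top is up to 6 mm higher or lower, each wheel differently: find it by touch. Each wheel turns with about 4.6 N at the rim and stays where it is left; a light touch slips, 6 to 8 N down turns it.
- wheel_right (a joint): Angle of the right wheel, rad: 0 when its 1-dot face is straight up, (n-1) x 1.047 when the n-dot face is up (full turns of 6.283 may be added or taken). It grows as the top of the wheel rolls away from the robot (box +x), which brings up the next higher number. Its code number is 3, that is 2.094 rad; the lock's gate accepts 0.2 rad either side.
- bolt (a joint): Travel of the bolt, m: 0 shut, 0.018 fully drawn (against a stop); it slides to the box's +y (left) with about 3 N and stays where it is left. With any wheel off its number it stops after 3 mm.
- bolt_grip (a point): Centre of the top of the bolt's black grip: an upright block 26 mm (box x) by 12 mm (box y), top 88 mm above the worktop, 70 mm behind the wheels' axles; it moves with the bolt. It stands on a flat steel bar 16 mm wide whose top is 59 mm above the worktop; two bridges over the bar, 64 mm high, stand 73 mm right and 67 mm left of the shut grip.
- garlic: Bystander: a garlic bulb, 50 mm, loose, left of the box; origin under its centre.
- spice_jar: Bystander: a spice jar with a red cap, 45 mm across, 106 mm tall, loose, to the right of the box; origin at the centre of its underside.
- peeler: Bystander: a black-handled peeler, 170 mm long, 18 mm high, loose, lying before the box; origin under its centre.

How it is judged:
By the outcome, as a careful person would: the job done as asked, in the order asked, and still so for the second after the job is handed in, with the robot touching nothing.
It also fails if it takes over 72 s, if anything falls off the work surface, if the arm or the gripper's body presses on something with over 40 N, if the wrist force passes 120 N, or if a joint passes its speed limit or range.

## Robot

A 7-joint arm with a two-finger parallel gripper is mounted at the origin on a cart in front of the work surface, level with it; the furniture and walls round the work are solid. World frame = base frame: x ahead of the robot, y to its left, z up, the work surface at z = 0. Lengths are in m, angles in rad, forces in N, time in s.
With the tool pointing down it reaches from about 0.425 to 0.95 m from the base axis. Payload 4.7 kg.
Tool frame: the origin (TCP) lies between the finger pads; the fingertips stand 17 mm ahead of it and the grasp point (between the pads) lies 2 mm behind it; z points along the fingers, y is the line along which they close (so a half turn about z gives the same grasp; the last joint's range is limited). The gripper opens to 87 mm and grips with 3 to 60 N. Pads are 19 mm wide; open, the fingers measure 117 mm over their backs; the gripper's body (75 mm by 190 mm) begins 51 mm behind the grasp point.
Start: joints at [1.171, 0.469, -0.049, 1.532, 0.024, 1.141, -0.082], TCP at [0.245, -0.629, 0.24] pointing down, gripper open.
Joint ranges: [-2.59, 2.59], [-0.33, 1.99], [-1.39, 1.29], [0.1, 2.45], [-1.04, 4.18], [0.21, 1.99], [-2.66, 2.66]. Speed limits (rad/s): [2.57, 2.57, 3.14, 3.14, 3.14, 3.14, 3.14].

## Interface

Orientations are given as [roll, pitch, yaw] about the fixed x, y, z axes, in that order (R = Rz(yaw) Ry(pitch) Rx(roll)).
In Python, from workcell import ctrl gives the robot as it stands. The module is installed in compiled form; this text tells all that it offers.
- The arm moves only by the shell command python3 -m crank 'ROWS' [FORCE]. ROWS is a JSON object whose one key "plan" holds a list of rows, each a list of 7 numbers: the opening, from 0 (shut) to 1 (fully open), then the shift along the tool's x, y, z in units of 40 mm (1.0 is 40 mm), then the turn, a rotation vector about the tool's x, y, z in units of 5 degrees (1.0 is 5 degrees). In form: {"plan": [[hand, x, y, z, ax, ay, az], ...]}. A call has 1 to 12 rows; each row shifts and turns the commanded pose from where the row before left it, along the tool's axes as they then stand; what a row does not reach is not made up. A row lasts 1/12 s, in which the tool goes at most 41.7 mm and 7.16 degrees, less where a joint would pass 70% of its speed; a pose out of reach is approached as far as the arm can. A call is refused whole if a number of a shift passes 1 or a number of a turn 1, either way. A call with a gripper value outside its range is refused whole. The fingers move at their own pace and stop on an object; FORCE is the grip in N (left out, the last holds). Time passes only in rows, so rows that do not move let the fingers close. It gives the time, the measured TCP pose, the force, the opening and the grip force at its end, in the units of the state.
- ctrl.observe(): the state, without advancing time (a new reading comes with each control period).
- ctrl.grab_frame(name): name is "side" or "top" or "wrist"; returns the picture (480x640x3 uint8, red, green, blue); there is no depth.
- ctrl.get_calibration(name): a dict with "fx", "fy", "cx", "cy" (pixels), "position" and "rotation" of the camera in the world; the wrist camera has in their place "mount" (4x4, takes a point from camera to tool coordinates, whose origin is the TCP and whose axes are the flange's). Camera axes: x right, y down, z forward; pixel columns grow to the right and rows downward; lengths in m; the calibration is good to about 2 mm. A picture is of the moment at which its call begins: read the wrist's pose just before it. get_calibration takes no time and is no camera call.
- ctrl.close_job(): hands the job in; it is judged then, once.
The state is a dict: "time": time; "joints": joint angles; "dq": joint speeds; "joint_torque": joint torques, N m; "eef_pos": TCP position; "tool_rot": TCP orientation; "force": force on the tool from outside, world axes, zero at the start; "wrist_torque": the same for the moment, N m; "width": finger opening in m; "grip_force": force on a finger pad.
Only numpy, scipy, OpenCV 4.12 (cv2) and the standard library are available. Lean on these libraries where they do the work, as an engineer would, in place of code of your own. Each camera call takes 0.05 s, during which the arm holds its last target. There are 200 camera calls.

## Working session

There is one attempt and no reset: what is moved stays moved. The work goes in short steps, Python scripts to look and compute and a shell command to move; the robot and the scene stay as the last step left them, time stands still between calls to the robot, and variables do not carry over. Pictures are saved under pics/ and viewed, at most 10 in all, crops included, and the job is handed in when it is done.

```bash
mkdir -p pics; python3 - <<'E'
from workcell import ctrl
import cv2
s=ctrl.observe();print({k:s[k] for k in('time','eef_pos','tool_rot','force','width')})
for n in('top','side'):
    cv2.imwrite(f'pics/{n}0.png',ctrl.grab_frame(n)[:,:,::-1]);print(n,ctrl.get_calibration(n))
print(ctrl.get_calibration('wrist'))
E
```

```text
{'time': 0.0, 'eef_pos': array([ 0.24441384, -0.62858772,  0.23848494]), 'tool_rot': array([-3.13961121e+00,  4.39034989e-05,  3.70859867e-01]), 'force': array([-0.06848104, -0.8266659 , -0.20730651]), 'width': 0.08684051760220812}
top {'fx': 572.8473088902482, 'fy': 572.8473088902482, 'cx': 312.13026894807933, 'cy': 231.4393341738298, 'position': array([0.29552982, 0.22670093, 1.05861749]), 'rotation': array([-2.92977272e+00, -2.74915676e-03, -1.65799221e+00])}
side {'fx': 466.0770267894758, 'fy': 466.0770267894758, 'cx': 316.84046823034976, 'cy': 245.22927713489486, 'position': array([ 0.28451371, -0.46661232,  0.52821971]), 'rotation': array([-2.11660056, -0.01387816, -0.33634075])}
{'fx': 362.8665583329789, 'fy': 362.8665583329789, 'cx': 319.85940059728017, 'cy': 239.97444856901473, 'mount': array([[-4.09191111e-04, -9.66895716e-01, -2.55171526e-01,
         6.83708672e-02],
       [ 9.99999911e-01, -3.69205720e-04, -2.04598242e-04,
         8.40059642e-04],
       [ 1.03614376e-04, -2.55171587e-01,  9.66895781e-01,
        -1.43298700e-01],
       [ 0.00000000e+00,  0.00000000e+00,  0.00000000e+00,
         1.00000000e+00]])}
```

View pics/top0.png

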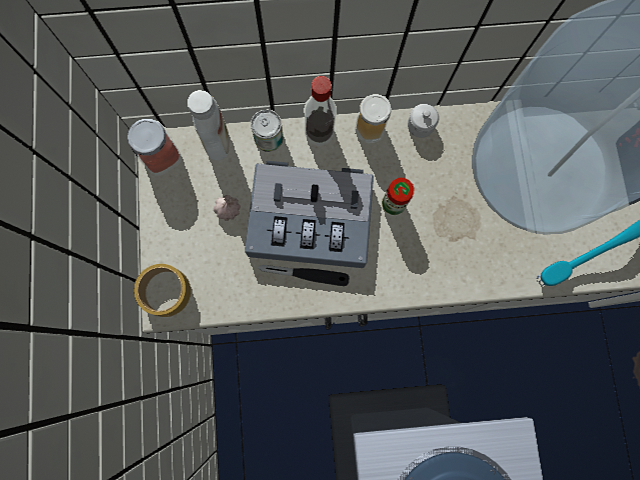

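View pics/side0.png

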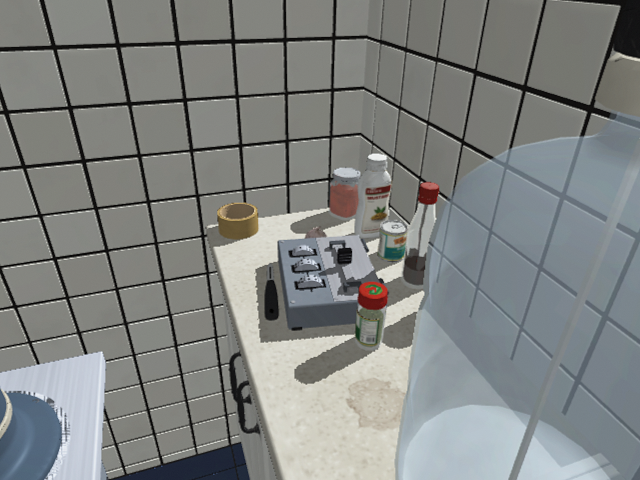

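Top: wheels at (279,231), (308,235), (337,237), grip (315,190), jar cap (400,188), garlic (227,207), peeler handle end (345,279), big transparent jug at right. Side: wheels (303,249), (306,264), (310,281), grip top (344,250).

```bash
cat > h.py <<'E'
import numpy as np
from scipy.spatial.transform import Rotation as R
from workcell import ctrl
def ray(n,p,s=None):
    c=ctrl.get_calibration(n); d=np.array([(p[0]-c['cx'])/c['fx'],(p[1]-c['cy'])/c['fy'],1])
    if n=='wrist':
        T=R.from_euler('xyz',s['tool_rot']).as_matrix();M=c['mount']
        return s['eef_pos']+T@M[:3,3],T@M[:3,:3]@d
    return c['position'],R.from_euler('xyz',c['rotation']).as_matrix()@d
def onz(r,z): o,d=r; return o+d*(z-o[2])/d[2]
def tri(*rs):
    A=np.zeros((3,3));b=np.zeros(3)
    for o,d in rs:
        d=d/np.linalg.norm(d);P=np.eye(3)-np.outer(d,d);A+=P;b+=P@o
    x=np.linalg.solve(A,b);return x,[np.linalg.norm((np.eye(3)-np.outer(d,d)/(d@d))@(x-o)) for o,d in rs]
def proj(n,X,s=None):
    c=ctrl.get_calibration(n)
    if n=='wrist':
        T=R.from_euler('xyz',s['tool_rot']).as_matrix();M=c['mount'];o=s['eef_pos']+T@M[:3,3];Q=T@M[:3,:3]
    else: o=c['position'];Q=R.from_euler('xyz',c['rotation']).as_matrix()
    v=Q.T@(np.asarray(X)-o);return np.array([c['fx']*v[0]/v[2]+c['cx'],c['fy']*v[1]/v[2]+c['cy']])
E
python3 - <<'E'
from h import *
np.set_printoptions(precision=4,suppress=True)
for a,b,z in[((279,231),(303,249),.068),((308,235),(306,264),.068),((337,237),(310,281),.068),((315,188),(344,250),.088),((400,188),(371,290),.106)]:
    print(onz(ray('top',a),z),onz(ray('side',b),z),tri(ray('top',a),ray('side',b)))
for n,p,z in[('corner bl',(255,165),.05),('br',(373,171),.05),('fr',(367,265),.05),('fl',(248,257),.05),('garlic',(227,207),.025),('peelr',(348,280),.01),('peell',(262,268),.01),('jug',(475,170),.0),('jug',(490,210),.0),('jug',(545,235),.0),('edge',(145,330),0),('edge',(600,290),0)]:print(n,onz(ray('top',p),z))
E
```

```text
[0.5134 0.2637 0.068 ] [0.5114 0.2418 0.068 ] (array([0.5176, 0.2641, 0.0534]), [np.float64(0.0009967689205193206), np.float64(0.0009967689205195073)])
[0.5017 0.2133 0.068 ] [0.501  0.1917 0.068 ] (array([0.5064, 0.2128, 0.0532]), [np.float64(0.0015191786520078446), np.float64(0.0015191786520079612)])
[0.4937 0.1626 0.068 ] [0.4913 0.1404 0.068 ] (array([0.4977, 0.1614, 0.052 ]), [np.float64(0.0007464738974882638), np.float64(0.0007464738974883665)])
[0.5808 0.194  0.088 ] [0.5704 0.1851 0.088 ] (array([0.5786, 0.1947, 0.082 ]), [np.float64(0.003866167498291457), np.float64(0.00386616749829159)])
[0.5628 0.0481 0.106 ] [0.5544 0.0395 0.106 ] (array([0.5618, 0.0477, 0.0994]), [np.float64(0.0028618193551635724), np.float64(0.0028618193551635473)])
corner bl [0.6455 0.2992 0.05  ]
br [0.6152 0.0833 0.05  ]
fr [0.4421 0.1131 0.05  ]
fl [0.4748 0.323  0.05  ]
garlic [0.5768 0.3584 0.025 ]
peelr [0.4232 0.1464 0.01  ]
peell [0.4591 0.3024 0.01  ]
jug [ 0.616  -0.1208  0.    ]
jug [ 0.5344 -0.1376  0.    ]
jug [ 0.4771 -0.2339  0.    ]
edge [0.3655 0.5232 0.    ]
edge [ 0.3654 -0.3175  0.    ]
```

```bash
python3 - <<'E'
from h import *
for p in[(505,222),(520,230),(575,230),(600,220),(640,190)]:print(p,X:=onz(ray('top',p),0),np.hypot(*X[:2]))
E
python3 -m crank '{"plan":[[0,0,-0.5,0,0,0,0],[0,0,-1,0,0,0,0],[0,0,-1,0,0,0,0],[0,0,-1,0,0,0,0],[0,0,-1,0,0,0,0],[0,0,-0.9,0,0,0,0],[0,0,0,0,0,0,-1],[0,0,0,0,0,0,-1],[0,0,0,0,0,0,-1],[0,0,0,0,0,0,-1],[0,0,0,0,0,0,-1],[0,0,0,0,0,0,-1]]}' 10
python3 -m crank '{"plan":[[0,0,0,0,0,0,-1],[0,0,0,0,0,0,-1],[0,0,0,0,0,0,-1],[0,0,0,0,0,0,-1],[0,0,0,0,0,0,-1],[0,0,0,0,0,0,-1],[0,0,0,0,0,0,-1],[0,0,0,0,0,0,-1],[0,0,0,0,0,0,-1],[0,0,0,0,0,0,-1],[0,0,0,0,0,0,-1],[0,0,0,0,0,0,-1]]}'
```

```text
(505, 222) [ 0.50865034 -0.16246472  0.        ] 0.5339662455254254
(520, 230) [ 0.49080036 -0.18833212  0.        ] 0.525693805774358
(575, 230) [ 0.48178289 -0.29220253  0.        ] 0.5634687848032667
(600, 220) [ 0.49688657 -0.34318002  0.        ] 0.6038781251983953
(640, 190) [ 0.54873145 -0.43134092  0.        ] 0.6979693334435421
time: 1.1
eef_pos: [0.1662, -0.4275, 0.2393]
tool_rot: [-3.141, -0.0, 0.899]
force: [-0.3, -0.9, 0.9]
width: 0.0145
grip_force: 0.0
time: 2.1
eef_pos: [0.1662, -0.4275, 0.2392]
tool_rot: [-3.142, -0.001, 1.946]
force: [0.4, 0.0, 0.1]
width: 0.0007
grip_force: 0.0
```

```bash

python3 -m crank '{"plan":[[0,0.1,0.8,0,0,0,-0.8],[0,0.1,0.8,0,0,0,-0.8],[0,0,0.8,0,0,0,-0.8],[0,0,0.8,0,0,0,-0.8],[0,0,0.8,0,0,0,-0.8],[0,0,0.8,0,0,0,-0.8],[0,0,0.8,0,0,0,-0.8],[0,0,0.8,0,0,0,-0.8],[0,0,0.8,0,0,0,-0.8]]}'
python3 -m crank '{"plan":[[0,0,0.8,0,0,0,-0.8],[0,0,0.8,0,0,0,-0.8],[0,0,0.8,0,0,0,-0.8],[0,0,0.8,0,0,0,-0.8],[0,0,0.8,0,0,0,-0.8],[0,0,0.8,0,0,0,-0.8],[0,0,0.8,0,0,0,-0.8],[0,0,0.8,0,0,0,-0.8],[0,0,0.8,0,0,0,-0.8],[0,0,0.8,0,0,0,-0.8]]}'
```

```text
time: 2.85
eef_pos: [0.3896, -0.2478, 0.2394]
tool_rot: [3.141, -0.0, 2.573]
force: [0.2, 0.2, -0.2]
width: 0.0002
grip_force: 0.0
time: 3.68
eef_pos: [0.4686, 0.0557, 0.2394]
tool_rot: [3.142, 0.0, -3.012]
force: [1.3, 0.5, -1.1]
width: 0.0001
grip_force: 0.0
```

```bash

python3 -m crank '{"plan":[[0,-0.3,0.9,0,0,0,1],[0,-0.3,0.9,0,0,0,1],[0,-0.3,0.9,0,0,0,1],[0,-0.4,0.5,0,0,0,1],[0,-0.3,0,0,0,0,1],[0,0,0,0,0,0,1],[0,0,0,0,0,0,1],[0,0,0,0,0,0,1],[0,0,0,0,0,0,1],[0,0,0,0,0,0,1]]}'
python3 -m crank '{"plan":[[0,0,0,0,0,0,1],[0,0,0,0,0,0,1],[0,0,0,0,0,0,1],[0,0,0,0,0,0,1],[0,0,0,0,0,0,1],[0,0,0,0,0,0,1],[0,0,0,0,0,0,1],[0,0,0,0,0,0,1],[0,0,0,0,0,0,1],[0,0,0,0,0,0,1],[0,0,0,0,0,0,1.0],[0,0,0,0,0,0,0]]}'
python3 - <<'E'
from h import *
import cv2
s=ctrl.observe();cv2.imwrite('pics/w1.png',ctrl.grab_frame('wrist')[:,:,::-1]);np.save('s1.npy',np.r_[s['eef_pos'],s['tool_rot']]);print(s['eef_pos'],s['tool_rot'],s['joints'])
E
```

```text
time: 4.52
eef_pos: [0.5303, 0.1782, 0.239]
tool_rot: [-3.141, -0.0, 2.391]
force: [0.8, -0.1, -0.2]
width: 0.0002
grip_force: 0.0
time: 5.52
eef_pos: [0.5303, 0.1782, 0.2392]
tool_rot: [-3.141, 0.001, 1.434]
force: [0.5, -0.2, 0.3]
width: 0.0002
grip_force: 0.0
[0.53030129 0.17820555 0.23920857] [-3.14114017e+00  6.14869223e-04  1.43403134e+00] [-0.03280131  0.31824027 -0.45803924  1.79168609  0.15878662  1.06869058
 -0.68451356]
```

View pics/w1.png

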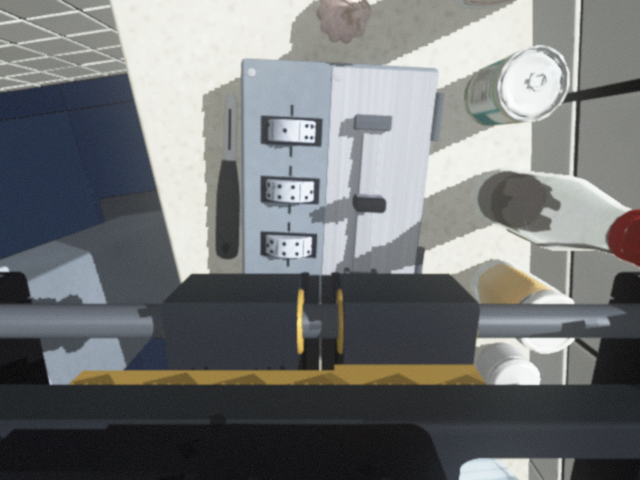

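Wheels at (291,131), (290,190), (289,246), with axle line marks at column 291; grip (370,204); the box edges are almost axis-aligned in the image.

```bash
python3 - <<'E'
from h import *
import cv2
np.set_printoptions(precision=4,suppress=True)
im=cv2.imread('pics/w1.png');cv2.imwrite('pics/w1c.png',cv2.resize(im[105:265,235:400],None,fx=3.6,fy=3.6,interpolation=cv2.INTER_CUBIC))
a=np.load('s1.npy');s=dict(eef_pos=a[:3],tool_rot=a[3:])
W=lambda p:ray('wrist',p,s)
for t,w,z in[((279,231),(291,131),.068),((308,235),(290,190),.068),((337,237),(289,246),.068),((315,188),(370,204),.088)]:
    print(onz(W(w),z),tri(ray('top',t),W(w)))
print('marks',[onz(W(p),.05) for p in[(292,107),(291,150),(291,166),(290,210),(290,223),(288,265)]])
print('corners',[onz(W(p),.05) for p in[(243,60),(437,69),(243,272),(415,272)]])
E
```

```text
[0.5166 0.2596 0.068 ] (array([0.5158, 0.2621, 0.0566]), [np.float64(0.0020288317922585947), np.float64(0.002028831792258593)])
[0.5081 0.2114 0.068 ] (array([0.5059, 0.2113, 0.0509]), [np.float64(0.0018165942464851517), np.float64(0.001816594246485242)])
[0.4992 0.1618 0.068 ] (array([0.4969, 0.1604, 0.0567]), [np.float64(0.001742345753598757), np.float64(0.0017423457535987769)])
[0.5731 0.1934 0.088 ] (array([0.5713, 0.1966, 0.1154]), [np.float64(0.002142057469104413), np.float64(0.0021420574691043545)])
marks [array([0.5193, 0.2799, 0.05  ]), array([0.5128, 0.2444, 0.05  ]), array([0.5106, 0.2306, 0.05  ]), array([0.5034, 0.1912, 0.05  ]), array([0.5014, 0.179 , 0.05  ]), array([0.493 , 0.1384, 0.05  ])]
corners [array([0.4844, 0.3222, 0.05  ]), array([0.645, 0.293, 0.05 ]), array([0.4486, 0.1372, 0.05  ]), array([0.6139, 0.1145, 0.05  ])]
```

View pics/w1c.png

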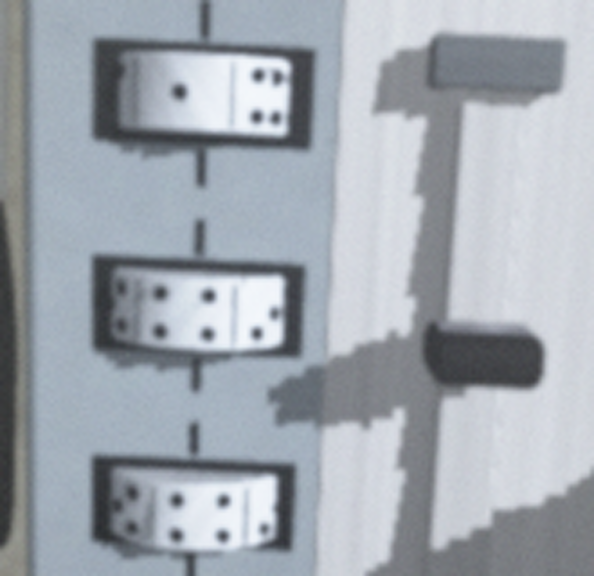

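Left wheel shows 1 up (6 on the far side), middle 4 (5 near, 3 far), right 4 (5 near, 3 far); crop columns of dots and lines are: left dot 180, line 235; mid lines 140/235, dots 160/208; right lines 153/247, dots 178/224.

```bash
cat > ang.py <<'E'
from h import *
from scipy.optimize import least_squares
yaw=-.18; bx=np.array([np.cos(yaw),np.sin(yaw),0])
# obs: (rim angle offset deg, col)
def ang(s,base,h,obs,q0):
    def res(q): return [proj('wrist',base+bx*.024*np.sin(q[0]+np.radians(o))+np.array([0,0,h+.024*np.cos(q[0]+np.radians(o))]),s)[0]-c for o,c in obs]
    r=least_squares(res,q0);return r.x[0],np.round(r.fun,1)
E
python3 - <<'E'
from ang import *
a=np.load('s1.npy');s=dict(eef_pos=a[:3],tool_rot=a[3:])
C=lambda c:235+c/3.6
for h in(.038,.044,.050):
  print(h,ang(s,np.array([.516,.262,0]),h,[(0,C(180)),(30,C(235))],0),
  ang(s,np.array([.507,.211,0]),h,[(-180,C(184)),(-150,C(235)),(-210,C(140))],3.14),
  ang(s,np.array([.497,.159,0]),h,[(-180,C(201)),(-150,C(247)),(-210,C(153))],3.14))
E
```

```text
0.038 (np.float64(-0.182883868095046), array([ 0.3, -0.3])) (np.float64(3.02269601197234), array([ 0.1, -0. , -0.1])) (np.float64(3.262723453801114), array([-0. , -0.1,  0.1]))
0.044 (np.float64(-0.16385477568819046), array([ 0.1, -0.2])) (np.float64(3.046767193166775), array([ 0.1,  0.2, -0.5])) (np.float64(3.2846446799402518), array([ 0. ,  0.1, -0.1]))
0.05 (np.float64(-0.14475319153985558), array([ 0., -0.])) (np.float64(3.0710167538453113), array([ 0.2,  0.5, -0.8])) (np.float64(3.306756465061578), array([ 0.1,  0.3, -0.4]))
```

```bash

python3 -m crank '{"plan":[[0,0.5,-0.3,0,0,0,0.5],[0,0.8,-0.3,0,0,0,0],[0,0.7,-0.3,0.3,0,0,0],[0,0,0,0.9,0,0,0],[0,0,0,0.9,0,0,0],[0,0,0,0.8,0,0,0],[0,0,0,0.5,0,0,0],[0,0,0,0.2,0,0,0],[0,0,0,0,0,0,0],[0,0,0,0,0,0,0]]}'
for i in 1 2 3; do python3 - <<'E'
from h import *
s=ctrl.observe();print(s['eef_pos'],s['tool_rot'],s['force'])
E
done
python3 -m crank '{"plan":[[0,0,0,0,0,0,0],[0,0,0,0,0,0,0],[0,0,0,0,0,0,0]]}'
python3 -m crank '{"plan":[[0,0,0,0,0,0,0],[0,0,0,0,0,0,0],[0,0,0,0,0,0,0]]}'
```

```text
time: 6.4
eef_pos: [0.5089, 0.2635, 0.0962]
tool_rot: [3.141, -0.001, 1.393]
force: [0.1, 0.6, 0.3]
width: 0.0005
grip_force: 0.0
[0.50893164 0.26350627 0.0961599 ] [ 3.14100691e+00 -7.72854775e-04  1.39270490e+00] [0.06465316 0.61811636 0.25281134]
[0.50893164 0.26350627 0.0961599 ] [ 3.14100691e+00 -7.72854775e-04  1.39270490e+00] [0.06465316 0.61811636 0.25281134]
[0.50893164 0.26350627 0.0961599 ] [ 3.14100691e+00 -7.72854775e-04  1.39270490e+00] [0.06465316 0.61811636 0.25281134]
time: 6.65
eef_pos: [0.5093, 0.2635, 0.097]
tool_rot: [3.139, -0.002, 1.392]
force: [0.1, -0.0, -0.1]
width: 0.0001
grip_force: 0.0
time: 6.9
eef_pos: [0.5086, 0.2631, 0.0959]
tool_rot: [3.141, -0.0, 1.392]
force: [-0.2, 0.6, 0.3]
width: 0.0005
grip_force: 0.0
```

```bash

python3 -m crank '{"plan":[[0,0,0,0.05,0,0,0],[0,0,0,0.05,0,0,0],[0,0,0,0,0,0,0]]}' | egrep 'pos|for'
for i in 1 2 3; do python3 -m crank '{"plan":[[0,0,0,0.025,0,0,0],[0,0,0,0,0,0,0]]}' | egrep 'pos|for'; done
```

```text
eef_pos: [0.5081, 0.2628, 0.091]
force: [-0.1, -0.6, 0.1]
grip_force: 0.0
eef_pos: [0.5083, 0.263, 0.0902]
force: [-0.3, 1.0, -0.3]
grip_force: 0.0
eef_pos: [0.5084, 0.2631, 0.0894]
force: [-0.5, -0.5, -0.7]
grip_force: 0.0
eef_pos: [0.5084, 0.2631, 0.0884]
force: [0.1, -0.4, -0.1]
grip_force: 0.0
```

```bash

for i in 1 2 3 4; do python3 -m crank '{"plan":[[0,0,0,0.025,0,0,0],[0,0,0,0,0,0,0]]}' | egrep 'pos|^for'; done
```

```text
eef_pos: [0.5084, 0.263, 0.0874]
force: [0.2, 0.6, -0.1]
eef_pos: [0.5085, 0.2631, 0.0865]
force: [0.1, 0.1, -0.6]
eef_pos: [0.5086, 0.2632, 0.0856]
force: [-0.7, -0.2, 1.4]
eef_pos: [0.5086, 0.2632, 0.0847]
force: [-0.7, -0.6, 3.1]
```

```bash

for i in 1 2; do python3 -m crank '{"plan":[[0,0,0,0.025,0,0,0],[0,0,0,0,0,0,0],[0,0,0,0,0,0,0]]}' | egrep 'pos|^for'; done
```

```text
eef_pos: [0.5086, 0.2632, 0.0838]
force: [-1.0, 0.7, 3.3]
eef_pos: [0.5086, 0.2633, 0.0828]
force: [-1.1, 0.6, 5.5]
```

```bash

python3 -m crank '{"plan":[[0,0,0,0.025,0,0,0],[0,0,0,0,0,0,0],[0,0,0,0,0,0,0]]}' | egrep 'pos|^for'
python3 -m crank '{"plan":[[0,0,0.05,0,0,0,0],[0,0,0.05,0,0,0,0],[0,0,0,0,0,0,0]]}' | egrep 'pos|^for'
python3 -m crank '{"plan":[[0,0,0.05,0,0,0,0],[0,0,0.05,0,0,0,0],[0,0,0,0,0,0,0]]}' | egrep 'pos|^for'
```

```text
eef_pos: [0.5086, 0.2633, 0.082]
force: [-1.4, -0.3, 5.5]
eef_pos: [0.5113, 0.2628, 0.0816]
force: [-3.4, -0.6, 7.0]
eef_pos: [0.5153, 0.2621, 0.0817]
force: [-3.5, -0.5, 6.9]
```

```bash

python3 -m crank '{"plan":[[0,0,0.05,0.015,0,0,0],[0,0,0.05,0,0,0,0],[0,0,0,0,0,0,0]]}' | egrep 'pos|^for'
python3 -m crank '{"plan":[[0,0,0.05,0,0,0,0],[0,0,0.05,0,0,0,0],[0,0,0,0,0,0,0]]}' | egrep 'pos|^for'
python3 -m crank '{"plan":[[0,0,0,-0.3,0,0,0],[0,0,0,-0.5,0,0,0],[0,0,0,-0.7,0,0,0],[0,0,0,-0.7,0,0,0],[0,-0.5,-0.5,0,0,0,0],[0,-0.7,0,0,0,0,0],[0,0,0,0,0,0,0],[0,0,0,0,0,0,0]]}'
python3 - <<'E'
from h import *
import cv2
s=ctrl.observe();im=ctrl.grab_frame('wrist')[:,:,::-1];cv2.imwrite('pics/w2.png',im);np.save('s2.npy',np.r_[s['eef_pos'],s['tool_rot']])
for n,b in[('l',(.516,.262,.065)),('r',(.497,.159,.065))]:print(proj('wrist',b,s))
p=proj('wrist',(.507,.211,.065),s).astype(int);x,y=max(p[0]-70,0),max(p[1]-110,0);print(x,y)
cv2.imwrite('pics/w2c.png',cv2.resize(im[y:y+190,x:x+140],None,fx=3,fy=3,interpolation=cv2.INTER_CUBIC))
E
```

```text
eef_pos: [0.5193, 0.2614, 0.0811]
force: [-2.8, -0.5, 7.3]
eef_pos: [0.5237, 0.2606, 0.0813]
force: [-1.7, 0.4, 6.9]
time: 10.73
eef_pos: [0.4959, 0.2146, 0.1691]
tool_rot: [3.141, 0.001, 1.389]
force: [-0.1, -0.2, 0.4]
width: 0.0005
grip_force: 0.0
[337.28368134 171.76491956]
[335.51330229 314.32227039]
266 135
```

View pics/w2c.png

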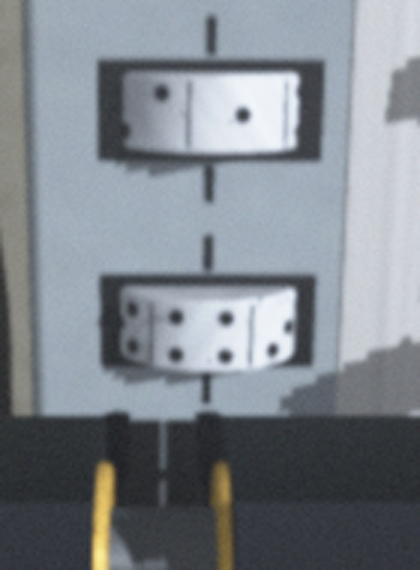

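```bash
python3 - <<'E'
from ang import *
a=np.load('s2.npy');s=dict(eef_pos=a[:3],tool_rot=a[3:])
C=lambda c:266+c/3
print(ang(s,np.array([.516,.262,0]),.045,[(0,C(243)),(-30,C(188)),(30,C(287))],0))
print(ang(s,np.array([.507,.211,0]),.044,[(-180,C(201)),(-150,C(251)),(-210,C(152))],3.1))
print([proj('wrist',(x,y,.05),s)-[266,135] for x,y in[(.516,.262),(.507,.211)]])
E
```

```text
(np.float64(0.2668152926633101), array([ 0. , -0.3,  0.5]))
(np.float64(3.014401214407851), array([-0.2,  0.5, -0.2]))
[array([70.30129651, 35.19676261]), array([ 70.01294754, 105.51568922])]
```

```bash

python3 -m crank '{"plan":[[0,0.6,0.04,0,0,0,0],[0,0.65,0.04,0,0,0,0],[0,0,0,0.8,0,0,0],[0,0,0,0.8,0,0,0],[0,0,0,0.4,0,0,0],[0,0,0,0.06,0,0,0],[0,0,0,0.05,0,0,0],[0,0,0,0.04,0,0,0],[0,0,0,0.03,0,0,0],[0,0,0,0,0,0,0],[0,0,0,0,0,0,0]]}' | egrep 'pos|^for'
python3 -m crank '{"plan":[[0,0,0.05,0,0,0,0],[0,0,0.05,0,0,0,0],[0,0,0.05,0,0,0,0]]}' | egrep 'pos|^for'
```

```text
eef_pos: [0.508, 0.2659, 0.083]
force: [-3.2, 0.1, 4.8]
eef_pos: [0.5142, 0.2649, 0.0831]
force: [-4.0, -0.1, 5.1]
```

```bash

python3 -m crank '{"plan":[[0,0,0,0.045,0,0,0],[0,0,0,0,0,0,0],[0,0,0.05,0,0,0,0],[0,0,0.05,0,0,0,0],[0,0,0.05,0,0,0,0]]}' | egrep 'pos|^for'
python3 -m crank '{"plan":[[0,0,0.05,0,0,0,0],[0,0,0.05,0,0,0,0],[0,0,0,-0.3,0,0,0],[0,0,0,-0.5,0,0,0],[0,0,0,-0.7,0,0,0],[0,0,0,-0.6,0,0,0],[0,-0.5,-0.5,0,0,0,0],[0,-0.7,0,0,0,0,0],[0,0,0,0,0,0,0],[0,0,0,0,0,0,0]]}'
cat > look.py <<'E'
from h import *
import cv2,sys
s=ctrl.observe();im=ctrl.grab_frame('wrist')[:,:,::-1];n=sys.argv[1];np.save(n+'.npy',np.r_[s['eef_pos'],s['tool_rot']]);np.save(n+'im.npy',im)
tiles=[]
for b in[(.516,.262,.05),(.507,.211,.05),(.497,.159,.05)]:
    p=proj('wrist',b,s);x,y=int(p[0])-40,int(p[1])-25;print(x,y,p)
    if 0<=x<560 and 0<=y<430:tiles.append(cv2.resize(im[y:y+50,x:x+80],None,fx=5,fy=5,interpolation=cv2.INTER_CUBIC))
cv2.imwrite(f'pics/{n}.png',np.vstack(tiles)[:600])
E
python3 look.py w3
```

```text
eef_pos: [0.5204, 0.2638, 0.0817]
force: [-4.0, 0.2, 6.3]
time: 13.2
eef_pos: [0.4967, 0.217, 0.1653]
tool_rot: [3.138, -0.0, 1.389]
force: [0.3, -0.6, -0.0]
width: 0.0004
grip_force: 0.0
295 149 [335.42720379 174.34605133]
295 220 [335.21184016 245.24780405]
293 285 [333.96893907 310.89247663]
```

View pics/w3.png

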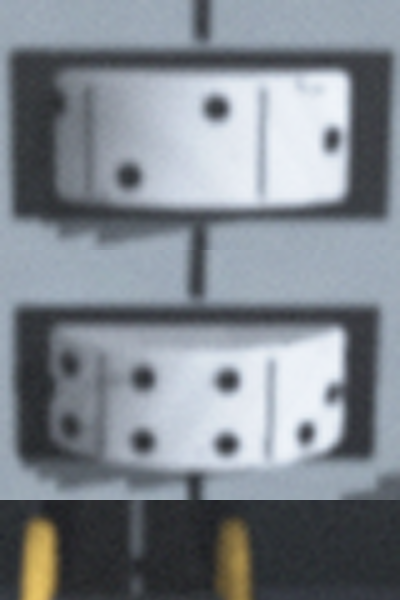

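```bash
cat > auto.py <<'E'
from ang import *
import sys,cv2
from scipy.signal import find_peaks
# line columns in a wheel: columns dark over all rows of the rim
def lines(n,k,h):
    a=np.load(n+'.npy');s=dict(eef_pos=a[:3],tool_rot=a[3:]);im=np.load(n+'im.npy').mean(2)
    b=np.array([(.516,.262,0),(.507,.211,0),(.497,.159,0)][k]);p=proj('wrist',b+[0,0,.066],s)
    x0=int(p[0])-40;y=int(round(p[1]));S=im[y-7:y+8,x0:x0+80]
    prof=np.percentile(S,70,axis=0);base=np.array([np.median(prof[max(0,i-8):i+9]) for i in range(80)])
    pk,pr=find_peaks(base-prof,prominence=12)
    c=[(x0+i,round(base[i]-prof[i]),round(base[i])) for i in pk if base[i]>110]
    # angle mod 60deg from each column
    out=[]
    for col,d,_ in c:
        q,f=ang(s,b,h,[(30,col)],-.5);out.append((int(col),int(d),round(np.degrees(q)%60,1),f[0]))
    return out
if __name__=='__main__':print(lines(sys.argv[1],int(sys.argv[2]),float(sys.argv[3])))
E
python3 auto.py w3 0 .045;python3 auto.py w3 1 .044
python3 - <<'E'
from ang import *
a=np.load('w3.npy');s=dict(eef_pos=a[:3],tool_rot=a[3:])
C=lambda c:295+c/5
print(ang(s,np.array([.516,.262,0]),.045,[(-60,C(173)),(-90,C(90)),(-30,C(264))],1))
print(ang(s,np.array([.507,.211,0]),.044,[(-180,C(185)),(-150,C(271)),(-210,C(100))],3.1))
E
```

```text
[(312, 14, np.float64(47.4), np.float64(0.0)), (347, 53, np.float64(46.4), np.float64(0.0)), (367, 73, np.float64(33.6), np.float64(-0.0))]
[(315, 17, np.float64(51.8), np.float64(0.0)), (349, 46, np.float64(51.7), np.float64(0.0)), (366, 106, np.float64(39.6), np.float64(0.0))]
(np.float64(0.8482727949488871), array([-0.2, -0.4,  0.5]))
(np.float64(3.00757897055064), array([-0.3,  0.1,  0.2]))
```

```bash

python3 -m crank '{"plan":[[0,0.55,0.1,0,0,0,0],[0,0.6,0.1,0,0,0,0],[0,0,0,0.8,0,0,0],[0,0,0,0.8,0,0,0],[0,0,0,0.36,0,0,0],[0,0,0,0.06,0,0,0],[0,0,0,0.05,0,0,0],[0,0,0,0.04,0,0,0],[0,0,0,0.03,0,0,0],[0,0,0,0,0,0,0],[0,0,0,0,0,0,0]]}' | egrep 'pos|^for'
```

```text
eef_pos: [0.5116, 0.264, 0.0807]
force: [-5.3, -2.3, 10.9]
```

```bash

python3 -m crank '{"plan":[[0,0,0.05,-0.02,0,0,0],[0,0,0.05,0,0,0,0],[0,0,0.05,0,0,0,0],[0,0,0,0,0,0,0]]}' | egrep 'pos|^for'
python3 -m crank '{"plan":[[0,0,0,-0.3,0,0,0],[0,0,0,-0.5,0,0,0],[0,0,0,-0.7,0,0,0],[0,0,0,-0.6,0,0,0],[0,-0.5,-0.3,0,0,0,0],[0,-0.7,0,0,0,0,0],[0,0,0,0,0,0,0],[0,0,0,0,0,0,0]]}' | egrep 'pos|^for'
python3 look.py w4; python3 auto.py w4 0 .045;python3 auto.py w4 1 .044
```

```text
eef_pos: [0.5179, 0.2628, 0.0812]
force: [-3.5, -0.2, 7.1]
eef_pos: [0.498, 0.2154, 0.1646]
force: [0.1, 0.1, -0.6]
293 147 [333.52634226 172.5871014 ]
293 218 [333.34521085 243.84948519]
292 284 [332.13016317 309.8042166 ]
[(317, 22, np.float64(1.4), np.float64(0.0)), (352, 51, np.float64(58.7), np.float64(-0.0)), (365, 66, np.float64(32.7), np.float64(-0.0))]
[(313, 18, np.float64(52.0), np.float64(-0.0)), (347, 50, np.float64(51.6), np.float64(0.0)), (364, 112, np.float64(37.9), np.float64(0.0))]
```

```bash

python3 -m crank '{"plan":[[0,-0.06,0,0.5,0,0,0],[0,0,0,0.7,0,0,0],[0,0,0,0.5,0,0,0],[0,0,0,0.06,0,0,0],[0,0,0,0,0,0,0],[0,0,0,0,0,0,0]]}' | egrep 'pos|^for'
for i in 1 2 3 4; do python3 -m crank '{"plan":[[0,0,0,0.025,0,0,0],[0,0,0,0,0,0,0]]}' | egrep 'pos|^for'; done
```

```text
eef_pos: [0.4975, 0.2154, 0.0937]
force: [0.1, -0.3, 0.6]
eef_pos: [0.4976, 0.2147, 0.093]
force: [-0.3, -0.4, 0.2]
eef_pos: [0.497, 0.2141, 0.0913]
force: [-0.4, -0.3, 0.1]
eef_pos: [0.4967, 0.2139, 0.0898]
force: [-0.5, -0.1, -0.5]
eef_pos: [0.4966, 0.2139, 0.0886]
force: [0.1, -0.8, -0.4]
```

```bash

python3 -m crank '{"plan":[[0,-0.04,0.05,0.025,0,0,0],[0,0,0,0,0,0,0]]}' | egrep 'pos|^for'
for i in 1 2 3; do python3 -m crank '{"plan":[[0,0,0,0.025,0,0,0],[0,0,0,0,0,0,0]]}' | egrep 'pos|^for'; done
```

```text
eef_pos: [0.4985, 0.2122, 0.0878]
force: [-1.4, 0.7, 2.7]
eef_pos: [0.4985, 0.2122, 0.0869]
force: [0.1, 0.2, 3.4]
eef_pos: [0.4985, 0.2122, 0.0859]
force: [-0.9, 0.1, 4.1]
eef_pos: [0.4985, 0.2123, 0.0849]
force: [-2.1, 0.5, 6.2]
```

```bash

python3 -m crank '{"plan":[[0,0,0.05,0.013,0,0,0],[0,0,0.05,0,0,0,0],[0,0,0.05,0,0,0,0],[0,0,0.05,0,0,0,0]]}' | egrep 'pos|^for'
python3 -m crank '{"plan":[[0,0,0.05,0,0,0,0],[0,0,0.05,0,0,0,0],[0,0,0.05,0,0,0,0],[0,0,0.05,0,0,0,0]]}' | egrep 'pos|^for'
python3 -m crank '{"plan":[[0,0,0,-0.3,0,0,0],[0,0,0,-0.5,0,0,0],[0,0,0,-0.7,0,0,0],[0,0,0,-0.6,0,0,0],[0,-0.6,-0.3,0,0,0,0],[0,-0.7,0,0,0,0,0],[0,0,0,0,0,0,0],[0,0,0,0,0,0,0]]}' | egrep 'pos|^for'
python3 look.py w5; for k in 0 1 2; do python3 auto.py w5 $k .046; done
```

```text
eef_pos: [0.5051, 0.2111, 0.0843]
force: [-3.3, 0.6, 6.8]
eef_pos: [0.5132, 0.2096, 0.0843]
force: [-3.3, 0.1, 6.5]
eef_pos: [0.4932, 0.1581, 0.1686]
force: [0.7, -0.1, -0.2]
285 60 [325.81248779  85.2060198 ]
286 138 [326.09947083 163.99246236]
285 211 [325.27449474 236.55440196]
[(308, 28, np.float64(1.6), np.float64(-0.0)), (345, 45, np.float64(59.2), np.float64(-0.0)), (359, 39, np.float64(34.0), np.float64(-0.0))]
[(292, 63, np.float64(4.1), np.float64(0.5)), (320, 41, np.float64(19.6), np.float64(0.0)), (352, 31, np.float64(15.8), np.float64(-0.0)), (358, 95, np.float64(36.3), np.float64(-0.0))]
[(293, 73, np.float64(4.0), np.float64(0.3)), (311, 25, np.float64(4.8), np.float64(0.0)), (345, 41, np.float64(4.6), np.float64(-0.0)), (356, 115, np.float64(39.2), np.float64(-0.0))]
```

```bash

python3 -m crank '{"plan":[[0,0.6,-0.05,0,0,0,0],[0,0.72,-0.05,0,0,0,0],[0,0,0,0.8,0,0,0],[0,0,0,0.7,0,0,0],[0,0,0,0.4,0,0,0],[0,0,0,0.06,0,0,0],[0,0,0,0.05,0,0,0],[0,0,0,0.04,0,0,0],[0,0,0,0.03,0,0,0],[0,0,0,0,0,0,0],[0,0,0,0,0,0,0]]}' | egrep 'pos|^for'
```

```text
eef_pos: [0.4987, 0.2136, 0.0861]
force: [-2.5, 1.1, 3.8]
```

```bash

python3 -m crank '{"plan":[[0,0,0,0.04,0,0,0],[0,0,0,0.015,0,0,0],[0,0,0,0,0,0,0]]}' | egrep 'pos|^for'
python3 -m crank '{"plan":[[0,0,0.05,0,0,0,0],[0,0,0.05,0,0,0,0],[0,0,0.05,0,0,0,0],[0,0,0.05,0,0,0,0]]}' | egrep 'pos|^for'
python3 -m crank '{"plan":[[0,0,0.05,0,0,0,0],[0,0,0.05,0,0,0,0],[0,0,0.05,0,0,0,0],[0,0,0.05,0,0,0,0]]}' | egrep 'pos|^for'
python3 -m crank '{"plan":[[0,0,0,-0.3,0,0,0],[0,0,0,-0.5,0,0,0],[0,0,0,-0.7,0,0,0],[0,0,0,-0.6,0,0,0],[0,-0.6,-0.3,0,0,0,0],[0,-0.7,0,0,0,0,0],[0,0,0,0,0,0,0],[0,0,0,0,0,0,0]]}' | egrep 'pos|^for'
python3 look.py w6; for k in 0 1 2; do python3 auto.py w6 $k .046; done
```

```text
eef_pos: [0.4988, 0.2137, 0.0837]
force: [-3.4, 0.5, 7.6]
eef_pos: [0.5065, 0.2122, 0.0838]
force: [-3.3, 1.0, 7.6]
eef_pos: [0.5148, 0.2106, 0.0839]
force: [-3.7, 1.7, 7.4]
eef_pos: [0.4939, 0.1587, 0.1676]
force: [0.2, 1.0, -0.3]
284 61 [324.63792002  86.31954673]
285 140 [325.01309045 165.27701018]
284 212 [324.26614523 237.98675545]
[(306, 22, np.float64(0.4), np.float64(0.0)), (344, 39, np.float64(59.5), np.float64(0.0)), (357, 40, np.float64(30.3), np.float64(-0.0))]
[(302, 20, np.float64(49.5), np.float64(0.0)), (337, 46, np.float64(48.4), np.float64(0.0)), (357, 101, np.float64(36.4), np.float64(-0.0))]
[(292, 72, np.float64(4.1), np.float64(0.2)), (310, 29, np.float64(5.0), np.float64(-0.0)), (344, 39, np.float64(4.5), np.float64(-0.0)), (355, 114, np.float64(38.8), np.float64(0.0))]
```

```bash

python3 -m crank '{"plan":[[0,0.6,0,0,0,0,0],[0,0.7,0,0,0,0,0],[0,0,0,0.8,0,0,0],[0,0,0,0.7,0,0,0],[0,0,0,0.4,0,0,0],[0,0,0,0.06,0,0,0],[0,0,0,0.05,0,0,0],[0,0,0,0.04,0,0,0],[0,0,0,0.04,0,0,0],[0,0,0,0,0,0,0],[0,0,0,0,0,0,0]]}' | egrep 'pos|^for'
```

```text
eef_pos: [0.5026, 0.213, 0.0849]
force: [-3.9, 0.4, 5.8]
```

```bash

python3 -m crank '{"plan":[[0,0,0.045,0.03,0,0,0],[0,0,0.05,0,0,0,0],[0,0,0.05,0,0,0,0],[0,0,0,0,0,0,0]]}' | egrep 'pos|^for'
python3 -m crank '{"plan":[[0,0,0,-0.3,0,0,0],[0,0,0,-0.5,0,0,0],[0,0,0,-0.7,0,0,0],[0,0,0,-0.6,0,0,0],[0,-0.6,-0.1,0,0,0,0],[0,-0.7,0,0,0,0,0],[0,0,0,0,0,0,0],[0,0,0,0,0,0,0]]}' | egrep 'pos|^for'
python3 look.py w7; for k in 0 1 2; do python3 auto.py w7 $k .046; done
```

```text
eef_pos: [0.5089, 0.2119, 0.0841]
force: [-3.2, -0.6, 7.2]
eef_pos: [0.4959, 0.159, 0.1675]
force: [-1.1, 0.8, -0.6]
281 62 [321.73455223  87.59329872]
282 141 [322.22708761 166.40243472]
281 214 [321.58917331 239.01043138]
[(303, 22, np.float64(0.5), np.float64(-0.0)), (341, 34, np.float64(59.7), np.float64(0.0)), (353, 37, np.float64(26.9), np.float64(0.0))]
[(288, 55, np.float64(4.6), np.float64(0.6)), (306, 26, np.float64(3.1), np.float64(-0.0)), (341, 47, np.float64(0.7), np.float64(-0.0)), (354, 92, np.float64(35.7), np.float64(-0.0))]
[(289, 67, np.float64(4.4), np.float64(0.6)), (307, 24, np.float64(4.6), np.float64(0.0)), (341, 46, np.float64(4.2), np.float64(-0.0)), (352, 110, np.float64(37.2), np.float64(-0.0))]
```

```bash

python3 -m crank '{"plan":[[0,0,0.23,0.4,0,0,0],[0,0,0,0.7,0,0,0],[0,0,0,0.6,0,0,0],[0,0,0,0.1,0,0,0],[0,0,0,0,0,0,0],[0,0,0,0,0,0,0]]}' | egrep 'pos|^for'
for i in 1 2 3 4 5; do python3 -m crank '{"plan":[[0,0,0,0.025,0,0,0],[0,0,0,0,0,0,0]]}' | egrep 'pos|^for'; done
```

```text
eef_pos: [0.5047, 0.1602, 0.0949]
force: [0.0, -0.4, 0.1]
eef_pos: [0.505, 0.1597, 0.0944]
force: [0.5, -0.9, 0.0]
eef_pos: [0.5044, 0.1591, 0.0927]
force: [-0.2, -0.3, -0.2]
eef_pos: [0.504, 0.159, 0.0911]
force: [-0.0, 0.2, -0.1]
eef_pos: [0.5039, 0.159, 0.0899]
force: [-0.2, -0.7, -0.7]
eef_pos: [0.5039, 0.159, 0.0888]
force: [0.7, 0.3, 0.6]
```

```bash

for i in 1 2 3 4; do python3 -m crank '{"plan":[[0,0,0,0.025,0,0,0],[0,0,0,0,0,0,0]]}' | egrep 'pos|^for'; done
```

```text
eef_pos: [0.5041, 0.1591, 0.088]
force: [-0.2, 0.4, 1.0]
eef_pos: [0.5041, 0.1591, 0.0871]
force: [0.1, -0.0, 1.6]
eef_pos: [0.5041, 0.1591, 0.0861]
force: [-0.4, -0.2, 3.4]
eef_pos: [0.5042, 0.1591, 0.0852]
force: [0.1, -0.0, 4.5]
```

Contact near 0.0877; press about 4.3 mm, i.e. to 0.0834.

```bash

python3 -m crank '{"plan":[[0,0,0,0.025,0,0,0],[0,0,0,0.02,0,0,0],[0,0,0,0,0,0,0]]}' | egrep 'pos|^for'
python3 -m crank '{"plan":[[0,0,-0.05,0,0,0,0],[0,0,-0.05,0,0,0,0],[0,0,-0.05,0,0,0,0],[0,0,-0.05,0,0,0,0]]}' | egrep 'pos|^for'
```

```text
eef_pos: [0.5042, 0.1592, 0.0836]
force: [-0.9, -0.4, 6.9]
eef_pos: [0.4991, 0.1602, 0.0844]
force: [3.1, -2.6, 5.3]
```

```bash

python3 -m crank '{"plan":[[0,0,-0.05,0.025,0,0,0],[0,0,-0.05,0,0,0,0],[0,0,-0.05,0,0,0,0],[0,0,-0.05,0,0,0,0]]}' | egrep 'pos|^for'
python3 -m crank '{"plan":[[0,0,0,-0.3,0,0,0],[0,0,0,-0.5,0,0,0],[0,0,0,-0.7,0,0,0],[0,0,0,-0.6,0,0,0],[0,-0.6,0.3,0,0,0,0],[0,-0.7,0,0,0,0,0],[0,0,0,0,0,0,0],[0,0,0,0,0,0,0]]}' | egrep 'pos|^for'
python3 look.py w8; for k in 0 1 2; do python3 auto.py w8 $k .046; done
```

```text
eef_pos: [0.4913, 0.1618, 0.0836]
force: [2.8, -1.2, 6.3]
eef_pos: [0.4903, 0.1069, 0.1662]
force: [1.1, -0.5, 0.6]
276 -27 [316.29702776  -2.40316275]
277 61 [317.11239106  86.18312747]
276 142 [316.70375135 167.23843946]
[]
[(299, 20, np.float64(2.5), np.float64(0.0)), (337, 46, np.float64(1.4), np.float64(0.0)), (350, 85, np.float64(32.6), np.float64(-0.0))]
[(283, 55, np.float64(9.1), np.float64(0.0)), (290, 15, np.float64(42.2), np.float64(0.0)), (323, 36, np.float64(40.3), np.float64(0.0)), (348, 80, np.float64(33.5), np.float64(-0.0))]
```

```bash

python3 -m crank '{"plan":[[0,0.6,0.06,0,0,0,0],[0,0.7,0.08,0,0,0,0],[0,0,0,0.8,0,0,0],[0,0,0,0.7,0,0,0],[0,0,0,0.36,0,0,0],[0,0,0,0.06,0,0,0],[0,0,0,0.05,0,0,0],[0,0,0,0.04,0,0,0],[0,0,0,0.04,0,0,0],[0,0,0,0,0,0,0],[0,0,0,0,0,0,0]]}' | egrep 'pos|^for'
```

```text
eef_pos: [0.5058, 0.1597, 0.0853]
force: [-3.4, 2.1, 4.0]
```

```bash

python3 -m crank '{"plan":[[0,0,0,0.04,0,0,0],[0,0,-0.05,0.03,0,0,0],[0,0,-0.05,0,0,0,0],[0,0,-0.05,0,0,0,0]]}' | egrep 'pos|^for'
python3 -m crank '{"plan":[[0,0,-0.05,0,0,0,0],[0,0,-0.05,0,0,0,0],[0,0,-0.05,0,0,0,0]]}' | egrep 'pos|^for'
```

```text
eef_pos: [0.5045, 0.1601, 0.0837]
force: [3.6, -0.2, 7.8]
eef_pos: [0.4986, 0.1611, 0.0838]
force: [4.3, -0.2, 6.8]
```

```bash

python3 -m crank '{"plan":[[0,0,-0.05,0,0,0,0],[0,0,-0.05,0,0,0,0],[0,0,-0.05,0,0,0,0],[0,0,-0.05,0,0,0,0]]}' | egrep 'pos|^for'
python3 -m crank '{"plan":[[0,0,0,-0.3,0,0,0],[0,0,0,-0.5,0,0,0],[0,0,0,-0.7,0,0,0],[0,0,0,-0.6,0,0,0],[0,-0.6,0.3,0,0,0,0],[0,-0.7,0,0,0,0,0],[0,0,0,0,0,0,0],[0,0,0,0,0,0,0]]}' | egrep 'pos|^for'
python3 look.py w9; for k in 1 2; do python3 auto.py w9 $k .046; done
```

```text
eef_pos: [0.4906, 0.1626, 0.0838]
force: [3.4, 1.5, 6.1]
eef_pos: [0.4885, 0.1067, 0.1659]
force: [0.3, 0.8, 0.6]
278 -28 [318.74716544  -3.50320282]
279 60 [319.47830098  85.31636138]
278 141 [318.99038724 166.56066929]
[(302, 21, np.float64(3.3), np.float64(0.0)), (340, 32, np.float64(2.1), np.float64(0.0)), (352, 72, np.float64(30.7), np.float64(-0.0))]
[(285, 56, np.float64(5.3), np.float64(0.1)), (309, 38, np.float64(14.4), np.float64(0.0)), (343, 44, np.float64(11.7), np.float64(0.0)), (350, 70, np.float64(31.8), np.float64(-0.0))]
```

```bash

python3 -m crank '{"plan":[[0,0.6,0.03,0,0,0,0],[0,0.7,0.04,0,0,0,0],[0,0,0,0.8,0,0,0],[0,0,0,0.7,0,0,0],[0,0,0,0.36,0,0,0],[0,0,0,0.06,0,0,0],[0,0,0,0.05,0,0,0],[0,0,0,0.04,0,0,0],[0,0,0,0.04,0,0,0],[0,0,0,0,0,0,0],[0,0,0,0,0,0,0]]}' | egrep 'pos|^for'
```

```text
eef_pos: [0.5007, 0.1606, 0.0847]
force: [-3.8, 2.3, 6.0]
```

```bash

python3 -m crank '{"plan":[[0,0,-0.05,0.035,0,0,0],[0,0,-0.05,0.01,0,0,0],[0,0,-0.05,0,0,0,0],[0,0,-0.05,0,0,0,0],[0,0,0,0,0,0,0]]}' | egrep 'pos|^for'
python3 -m crank '{"plan":[[0,0,0,-0.3,0,0,0],[0,0,0,-0.5,0,0,0],[0,0,0,-0.7,0,0,0],[0,0,0,-0.6,0,0,0],[0,-0.6,0.3,0,0,0,0],[0,-0.7,0,0,0,0,0],[0,0,0,0,0,0,0],[0,0,0,0,0,0,0]]}' | egrep 'pos|^for|time'
python3 look.py w10; for k in 1 2; do python3 auto.py w10 $k .046; done
python3 - <<'E'
import numpy as np,cv2
im=np.load('w10im.npy');cv2.imwrite('pics/w10f.png',im)
E
```

```text
eef_pos: [0.4968, 0.1614, 0.0843]
force: [2.2, -1.3, 5.3]
time: 31.13
eef_pos: [0.4952, 0.106, 0.1665]
force: [0.6, 0.6, 0.7]
267 -26 [307.94076642  -1.94488837]
269 61 [309.23641236  86.46506455]
269 142 [309.26920935 167.38883269]
[(291, 22, np.float64(3.2), np.float64(-0.0)), (329, 44, np.float64(2.1), np.float64(0.0)), (342, 85, np.float64(33.2), np.float64(-0.0))]
[(276, 68, np.float64(15.6), np.float64(0.0)), (296, 16, np.float64(10.1), np.float64(0.0)), (330, 44, np.float64(6.1), np.float64(0.0)), (341, 89, np.float64(36.4), np.float64(-0.0))]
```

View pics/w10f.png

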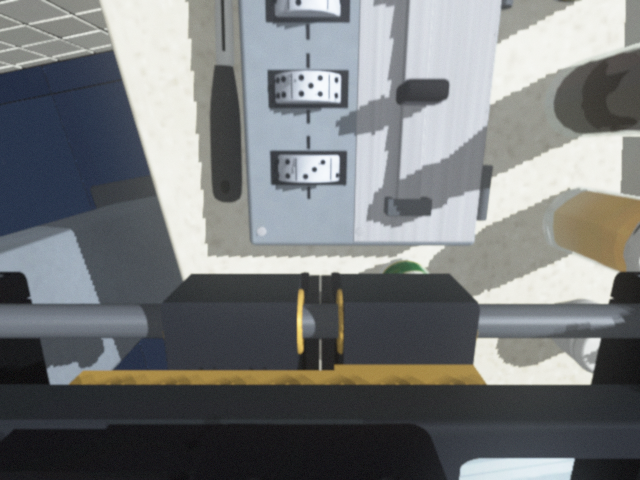

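Middle shows 5, right 3 up but about 8° short (mark column 309); grip at (423,90). One small further correction on the right wheel.

```bash

python3 -m crank '{"plan":[[0,0.6,-0.05,0,0,0,0],[0,0.7,-0.05,0,0,0,0],[0,0,0,0.8,0,0,0],[0,0,0,0.7,0,0,0],[0,0,0,0.38,0,0,0],[0,0,0,0.06,0,0,0],[0,0,0,0.05,0,0,0],[0,0,0,0.04,0,0,0],[0,0,0,0.04,0,0,0],[0,0,0,0,0,0,0],[0,0,0,0,0,0,0]]}' | egrep 'pos|^for'
```

```text
eef_pos: [0.5008, 0.1608, 0.0845]
force: [-3.8, 0.7, 5.8]
```

```bash

python3 -m crank '{"plan":[[0,0,-0.05,0.035,0,0,0],[0,0,-0.05,0.01,0,0,0],[0,0,-0.05,0,0,0,0],[0,0,0,0,0,0,0]]}' | egrep 'pos|^for'
python3 -m crank '{"plan":[[0,0,0,-0.3,0,0,0],[0,0,0,-0.5,0,0,0],[0,0,0,-0.7,0,0,0],[0,0,0,-0.6,0,0,0],[0,-0.6,0.3,0,0,0,0],[0,-0.7,0,0,0,0,0],[0,0,0,0,0,0,0],[0,0,0,0,0,0,0]]}' | egrep 'pos|^for|time'
python3 look.py w11; for k in 1 2; do python3 auto.py w11 $k .046; done
```

```text
eef_pos: [0.4988, 0.1613, 0.084]
force: [1.7, -0.9, 7.6]
time: 33.1
eef_pos: [0.4972, 0.1057, 0.1661]
force: [0.3, 0.2, -0.4]
264 -27 [304.72141131  -2.12648482]
266 61 [306.19031459  86.44948732]
266 142 [306.37949255 167.50992312]
[(288, 21, np.float64(3.7), np.float64(0.0)), (326, 40, np.float64(2.5), np.float64(-0.0)), (339, 87, np.float64(33.4), np.float64(-0.0))]
[(273, 66, np.float64(15.3), np.float64(-0.0)), (289, 10, np.float64(3.3), np.float64(0.0)), (292, 15, np.float64(8.6), np.float64(0.0)), (327, 47, np.float64(6.2), np.float64(-0.0)), (338, 83, np.float64(36.0), np.float64(-0.0))]
```

```bash

python3 -m crank '{"plan":[[0,0.6,-0.05,0,0,0,0],[0,0.7,-0.05,0,0,0,0],[0,0,0,0.8,0,0,0],[0,0,0,0.7,0,0,0],[0,0,0,0.38,0,0,0],[0,0,0,0.06,0,0,0],[0,0,0,0.05,0,0,0],[0,0,0,0.04,0,0,0],[0,0,0,0.04,0,0,0],[0,0,0,0,0,0,0],[0,0,0,0,0,0,0]]}' | egrep 'pos|^for'
python3 -m crank '{"plan":[[0,0,-0.05,0.03,0,0,0],[0,0,-0.05,0.01,0,0,0],[0,0,-0.05,0,0,0,0],[0,0,0,0,0,0,0]]}' | egrep 'pos|^for'
python3 -m crank '{"plan":[[0,0,-0.05,0,0,0,0],[0,0,-0.025,0,0,0,0],[0,0,0,0,0,0,0]]}' | egrep 'pos|^for'
```

```text
eef_pos: [0.5028, 0.1605, 0.0841]
force: [-3.2, -0.5, 6.5]
eef_pos: [0.5007, 0.1609, 0.0839]
force: [2.5, -1.8, 6.3]
eef_pos: [0.4979, 0.1615, 0.0839]
force: [3.1, -0.6, 6.8]
```

```bash

python3 -m crank '{"plan":[[0,0,0,-0.3,0,0,0],[0,0,0,-0.5,0,0,0],[0,0,0,-0.7,0,0,0],[0,0,0,-0.6,0,0,0],[0,-0.6,0.3,0,0,0,0],[0,-0.7,0,0,0,0,0],[0,0,0,0,0,0,0],[0,0,0,0,0,0,0]]}' | egrep 'pos|^for|time'
python3 look.py w12; for k in 1 2; do python3 auto.py w12 $k .046; done
python3 - <<'E'
from h import *
for n,g in(('w10',(423,80)),('w1' ,None)):
    if g:
        a=np.load(n+'.npy');s=dict(eef_pos=a[:3],tool_rot=a[3:])
        im=np.load(n+'im.npy').mean(2);ys,xs=np.where(im[70:115,385:460]<45);print(xs.min()+385,xs.max()+385,ys.min()+70,ys.max()+70)
        a1=np.load('s1.npy');s1=dict(eef_pos=a1[:3],tool_rot=a1[3:])
        for P in[(.576,.198,.088),(.573,.193,.088)]:print(proj('wrist',P,s),proj('wrist',P,s1))
        print(tri(ray('wrist',(423,93),s),ray('wrist',(371,206),s1)),onz(ray('wrist',(423,93),s),.088))
E
```

```text
time: 35.32
eef_pos: [0.4962, 0.1062, 0.1658]
force: [0.6, 0.5, 0.1]
266 -26 [306.43589881  -1.7154961 ]
267 61 [307.7803391  86.8774929]
267 142 [307.85503248 167.95610624]
[(272, 45, np.float64(7.2), np.float64(0.1)), (290, 21, np.float64(4.2), np.float64(0.0)), (327, 38, np.float64(1.2), np.float64(0.0)), (341, 116, np.float64(34.8), np.float64(-0.0))]
[(274, 60, np.float64(6.9), np.float64(0.1)), (291, 24, np.float64(4.1), np.float64(0.0)), (327, 48, np.float64(3.1), np.float64(-0.0)), (340, 96, np.float64(38.2), np.float64(-0.0))]Traceback (most recent call last):
  File "<stdin>", line 5, in <module>
    return umr_minimum(a, axis, None, out, keepdims, initial, where)
ValueError: zero-size array to reduction operation minimum which has no identity
```

```bash
python3 - <<'E'
from h import *
a=np.load('w10.npy');s=dict(eef_pos=a[:3],tool_rot=a[3:])
a1=np.load('s1.npy');s1=dict(eef_pos=a1[:3],tool_rot=a1[3:])
im=np.load('w10im.npy').mean(2)
print(im[70:112,423].astype(int));print(im[88,388:458].astype(int))
print(tri(ray('wrist',(423,89),s),ray('wrist',(371,203.5),s1)),onz(ray('wrist',(423,89),s),.088),onz(ray('wrist',(371,203.5),s1),.088))
E
```

```text
[218 219 218 220 219 218 216 204 169 120  80  72  74  71  70  74  75  72
  73  72  67  69  72  67  67  64  64  65  58  60  69  75  84  91  98 110
 125 153 183 206 211 215]
[215 204 171 143 133 133 129 128 110  87  67  62  58  61  60  58  57  61
  59  63  61  61  65  71  73  73  72  71  68  70  71  68  69  72  71  73
  71  72  72  74  71  73  73  68  76  74  71  71  71  75  73  71  72  77
  72  72  76  76  75  75 108 170 205 212 212 213 214 213 216 215]
(array([0.57413139, 0.19261676, 0.07863783]), [np.float64(0.001106335975451664), np.float64(0.0011063359754515819)]) [0.57047513 0.19237531 0.088     ] [0.57396633 0.19365546 0.088     ]
```

```bash
python3 - <<'E'
from h import *
for n,p,z in[('bottle near',(320,141),0),('bottle l',(305,125),.0),('cap bottom',(321,101),.16),('amber near',(374,138),0.),('can near',(267,150),0),('white',(424,137),0)]:print(n,onz(ray('top',p),z))
print(tri(ray('top',(321,83)),ray('side',(429,185))))
E
```

```text
bottle near [0.70105725 0.17287138 0.        ]
bottle l [0.73681711 0.19929527 0.        ]
cap bottom [0.71079003 0.17289748 0.16      ]
amber near [0.69815284 0.06688183 0.        ]
can near [0.69144467 0.27748297 0.        ]
white [ 0.69178397 -0.03105605  0.        ]
(array([0.72169872, 0.17312313, 0.20002697]), [np.float64(0.0018087156119134778), np.float64(0.0018087156119134583)])
```

```bash

python3 -m crank '{"plan":[[0,0.45,0.4,0,0,0,0],[0,0.45,0.4,0,0,0,0],[0,0.45,0.4,0,0,0,0],[0,0.43,0.3,0,0,0,0],[0,0,0,0,0,0,0],[0,0,0,0,0,0,0]]}' | egrep 'pos|^for'
python3 -m crank '{"plan":[[0,0,0,0.4,0,0,0],[0,0,0,0.7,0,0,0],[0,0,0,0.6,0,0,0],[0,0,0,0.2,0,0,0],[0,0,0,0.08,0,0,0],[0,0,0,0,0,0,0],[0,0,0,0,0,0,0]]}' | egrep 'pos|^for'
```

```text
eef_pos: [0.5677, 0.1696, 0.1648]
force: [-1.1, -1.0, 0.1]
eef_pos: [0.5685, 0.1674, 0.0867]
force: [-0.2, 0.4, 0.4]
```

```bash

python3 -m crank '{"plan":[[0,0.05,0,0,0,0,0],[0,0.05,0,0,0,0,0],[0,0.05,0,0,0,0,0],[0,0.05,0,0,0,0,0]]}' | egrep 'pos|^for'
for i in 1 2 3; do python3 -m crank '{"plan":[[0,0.05,0,0,0,0,0],[0,0.05,0,0,0,0,0]]}' | egrep 'pos|^for'; done
```

```text
eef_pos: [0.5697, 0.1753, 0.0861]
force: [-0.2, -0.6, -0.0]
eef_pos: [0.5701, 0.178, 0.0856]
force: [-0.2, -2.5, 1.4]
eef_pos: [0.5708, 0.1821, 0.0854]
force: [-0.3, -2.7, 3.1]
eef_pos: [0.5716, 0.1865, 0.0854]
force: [-0.6, -2.4, 1.8]
```

```bash

python3 -m crank '{"plan":[[0,0.05,0,0,0,0,0],[0,0.05,0,0,0,0,0]]}' | egrep 'pos|^for'
for i in 1 2 3; do python3 -m crank '{"plan":[[0,0.03,0,0,0,0,0],[0,0,0,0,0,0,0]]}' | egrep 'pos|^for'; done
```

```text
eef_pos: [0.5724, 0.1906, 0.0854]
force: [0.4, -2.9, 1.3]
eef_pos: [0.5726, 0.1923, 0.0854]
force: [0.4, -2.0, 1.2]
eef_pos: [0.5727, 0.1931, 0.0854]
force: [1.1, -0.8, 1.2]
eef_pos: [0.5729, 0.1941, 0.0854]
force: [0.7, -2.6, 0.3]
```

```bash

for i in 1 2 3; do python3 -m crank '{"plan":[[0,0.025,0,0,0,0,0],[0,0,0,0,0,0,0]]}' | egrep 'pos|^for'; done
```

```text
eef_pos: [0.5729, 0.1942, 0.0854]
force: [0.0, -4.5, 2.2]
eef_pos: [0.5729, 0.1943, 0.0854]
force: [-1.1, -6.2, 2.3]
eef_pos: [0.5729, 0.1943, 0.0854]
force: [-1.8, -8.6, 5.2]
```

```bash

python3 -m crank '{"plan":[[0,-0.15,0,0,0,0,0],[0,-0.3,0,0,0,0,0],[0,0,0,-0.4,0,0,0],[0,0,0,-0.7,0,0,0],[0,0,0,-0.8,0,0,0],[0,-0.6,-0.5,-0.2,0,0,0],[0,-0.5,-0.5,0,0,0,0],[0,0,-0.3,0,0,0,0],[0,0,0,0,0,0,0],[0,0,0,0,0,0,0],[0,0,0,0,0,0,0]]}'
python3 look.py w13; for k in 0 1 2; do python3 auto.py w13 $k .046; done
python3 - <<'E'
import numpy as np,cv2
from workcell import ctrl
cv2.imwrite('pics/end.png',np.hstack([np.load('w13im.npy')[:280,200:],ctrl.grab_frame('top')[100:380,150:450,::-1]]))
E
```

```text
time: 39.37
eef_pos: [0.5118, 0.1462, 0.1695]
tool_rot: [3.141, -0.001, 1.393]
force: [0.2, -0.1, 0.0]
width: 0.0004
grip_force: 0.0
255 47 [295.94462982  72.56760491]
257 127 [297.46453456 152.29460765]
257 200 [297.77108068 225.7617131 ]
[(277, 24, np.float64(3.6), np.float64(-0.0)), (314, 44, np.float64(0.9), np.float64(0.0)), (328, 87, np.float64(32.4), np.float64(0.0))]
[(263, 61, np.float64(8.5), np.float64(0.9)), (280, 22, np.float64(4.2), np.float64(0.0)), (316, 42, np.float64(3.4), np.float64(-0.0)), (330, 44, np.float64(42.0), np.float64(0.0))]
[(265, 72, np.float64(8.2), np.float64(0.8)), (282, 24, np.float64(5.6), np.float64(0.0)), (315, 48, np.float64(2.7), np.float64(0.0)), (328, 95, np.float64(38.3), np.float64(-0.0))]
```

View pics/end.png

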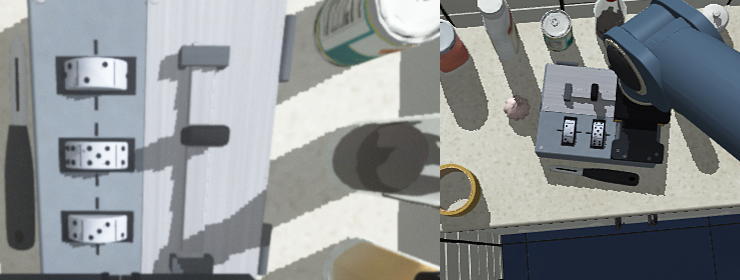

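The picture shows 2, 5 and 3 dots up. The grip has moved left to (205,135), the bystanders are where they were, and the arm is clear.

```bash
python3 -c "
from workcell import ctrl
print(ctrl.close_job())"
```

```text
the job is handed in; nothing more can be done
None
```

The lock is open and the job is handed in at about 39 s. The wheels read 2, 5 and 3 to within about 0.1 rad, and the bolt is fully left against its stop. The arm is clear and the things round the box weren't moved. The highest force I read was about 11 N down (12 N in all), briefly, on the left wheel: over the 6 to 8 N needed to turn it, but under the 20 N limit.

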